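# Sweep the whole tablets into the counting tray's channel and shut its lid

## Robot

A 6-joint arm with a two-finger parallel gripper is mounted at the origin on the work surface; the furniture and walls round the work are solid. World frame = base frame: x ahead of the robot, y to its left, z up, the work surface at z = 0. Lengths are in m, angles in degrees, forces in N, time in s.
With the tool pointing down it reaches from about 0.25 to 0.775 m from the base axis. Payload 4 kg.
Tool frame: the origin (TCP) lies at the very end of the fingers, on their centre line; the grasp point (between the pads) lies 19 mm behind it; z points along the fingers, y is the line along which they close (so a half turn about z gives the same grasp; the last joint's range is limited). The gripper opens to 85 mm and grips with 20 to 120 N. Pads are 22 mm wide; open, the fingers measure 114 mm over their backs; the gripper's body (76 mm by 85 mm) begins 54 mm behind the grasp point. The pads swing forward as they close: fully open they stand 13 mm farther back than shut.
Start: joints at [-77.011, 4.996, 78.535, -0, 96.463, -5.907], TCP at [0.178, -0.52, 0.231] pointing down, gripper open.
Joint ranges: [-177.83, 177.83], [-43.37, 116.18], [15.69, 146.23], [-61.86, 241.86], [9.47, 152.12], [-147.06, 147.06]. Speed limits (degrees/s): [159.86, 159.86, 180, 180, 180, 180].

## Interface

Orientations are given as a 3x3 rotation matrix whose columns are the frame's x, y, z axes.
In Python, from plant import manip gives the robot as it stands.
- The arm moves only by the tool arm_command, never from a script. Its argument "increments" is a list of rows, each a list of 3 entries, a list of its own where there are three numbers: the closure, from 0 (fully open) to 1 (shut), then the shift along the tool's x, y, z in m, then the turn about the tool's z in rad. A call has 1 to 12 rows; each row is the pose to reach, as a shift and turn from the pose commanded when the call began, along the tool's axes at that moment; what a row does not reach only later rows make up. A row lasts 1/8 s, in which the tool goes at most 62.5 mm and 10.7 degrees, less where a joint would pass 70% of its speed; a pose out of reach is approached as far as the arm can. A call with a gripper value outside its range is refused whole. The fingers move at their own pace and stop on an object; "newtons" is the grip in N (left out, the last holds). Time passes only in rows, so rows that repeat a pose let the fingers close. It gives the time, the measured TCP pose, the force, the opening and the grip force at its end, in the units of the state.
- manip.sense(): the state, without advancing time (a new reading comes with each control period).
- manip.get_image(name): name is "side" or "top"; returns the picture (480x640x3 uint8, red, green, blue); there is no depth.
- manip.camera_params(name): a dict with "intrinsics" (3x3 intrinsics, pixels), "R" (3x3) and "t" (3): a world point X has camera coordinates R X + t. Camera axes: x right, y down, z forward; pixel columns grow to the right and rows downward; lengths in m; the calibration is good to about 2 mm. A picture is of the moment at which its call begins. camera_params takes no time and is no camera call.
- manip.job_done(): hands the job in; it is judged then, once.
The state is a dict: "clock": time; "joint_positions": joint angles; "joint_vel": joint speeds; "joint_torque": joint torques, N m; "eef_pos": TCP position; "ee_rot": TCP orientation; "wrist_force": force on the tool from outside, world axes, zero at the start; "ft_torque": the same for the moment, N m; "width": finger opening in m; "finger_force": force on a finger pad.
Only numpy, scipy, OpenCV 4.12 (cv2) and the standard library are available. Lean on these libraries where they do the work, as an engineer would, in place of code of your own. Each camera call takes 0.05 s, during which the arm holds its last target. There are 200 camera calls.

## Task

Clear the grey tablet counting tray ready for pouring: with the fingertips, sweep the three whole round tablets across the platform and over its edge into the channel that runs along the tray's left side, and leave the broken half tablet behind on the platform. Then push the channel's hinged lid over from outside and press it fully shut. Only push: pick nothing up, and leave the beaker, the brown bottle and the petri dish where they stand.

Things in the scene. Friction and masses are not known exactly. Their poses are not given: they have to be found in the camera images.
- tray: Grey plastic tablet counting tray, fixed to the bench. Origin: centre of its underside, on the bench. x runs along the channel (roughly away from the robot), y points across the platform to the channel (roughly to the robot's left). Overall x -112 to 112 mm, y -96 to 100 mm; a pouring spout sticks out 30 mm more at the channel's -x end.
- platform_mid (a point): Middle of the tray's flat platform, on its top, at (0, -22, 20) mm in the tray's axes. The platform spans x -109 to 109, y -93 to 50 mm, 20 mm above the bench. Rims 3 mm thick and 7 mm higher than it stand on its two ends and its -y side; the side toward the channel is open. The two -y corners are rounded (12 mm).
- channel_mid (a point): Middle of the channel's floor, at (0, 73.5, 3) mm in the tray's axes. The channel spans x -109 to 109, y 50 to 97 mm; its floor is 3 mm above the bench, 17 mm below the platform. Its outer wall, y 97 to 100 mm, is 21 mm high and carries the lid's hinge.
- channel_lid (a joint): The channel's lid, a grey hood 214 mm long, 60 mm from hinge to tab edge, 11 mm deep. 0 = shut over the channel, pi/2 = upright, 2.1 = stop, leaning out away from the platform. Starts at 1.55 to 2.0. The hinge is stiff enough that the lid stays where it is left; about 0.5 N at its edge moves it. No latch or spring.
- lid_hinge (a point): Middle of the lid's hinge line, at (0, 98, 21) mm in the tray's axes. When shut, the lid's flat top is 32 mm above the bench and spans 10 to 43 mm from the hinge line toward the platform.
- lid_edge (a point): Middle of the lid's free edge, at the end of its small thumb tab (40 mm long), 60 mm from the hinge line. With the lid upright it is 81 mm above the bench.
- tablet_1_mid (a point): One of the three whole tablets: a white round disc 26 mm across and 9 mm thick with a score line on top, about 10 g, lying flat on the platform of the tray. The three are alike. This point is the centre of the disc, 4.5 mm above the surface it lies on (24.5 mm above the bench while on the platform). It slides when pushed from the side.
- tablet_2_mid (a point): One of the three whole tablets: a white round disc 26 mm across and 9 mm thick with a score line on top, about 10 g, lying flat on the platform of the tray. The three are alike. This point is the centre of the disc, 4.5 mm above the surface it lies on (24.5 mm above the bench while on the platform). It slides when pushed from the side.
- tablet_3_mid (a point): One of the three whole tablets: a white round disc 26 mm across and 9 mm thick with a score line on top, about 10 g, lying flat on the platform of the tray. The three are alike. This point is the centre of the disc, 4.5 mm above the surface it lies on (24.5 mm above the bench while on the platform). It slides when pushed from the side.
- half_mid (a point): The broken tablet: half of such a white disc, 26 mm along the break and 13 mm across, 9 mm thick, lying flat on the platform. This point is at its centre, 4.5 mm above the surface it lies on. To be left on the platform.
- beaker: Bystander: glass beaker, 52 mm across, 67 mm high, beyond the far end of the tray. Origin: centre of its underside.
- tablet_bottle: Bystander: brown reagent bottle with a black cap, 50 mm across, 107 mm high, beyond the far end of the tray. Origin: centre of its underside.
- petri_dish: Bystander: petri dish, 59 mm across, 13 mm high, beside the tray on the side away from the channel. Origin: centre of its underside.

How it is judged:
By the outcome, as a careful person would: the job done as asked, in the order asked, and still so for the second after the job is handed in, with the robot touching nothing.
It also fails if it takes over 48 s, if anything falls off the work surface, if the arm or the gripper's body presses on something with over 40 N, if the wrist force passes 120 N, or if a joint passes its speed limit or range.

## Working session

There is one attempt and no reset: what is moved stays moved. The work goes in short steps, Python scripts to look and compute and a tool call to move; the robot and the scene stay as the last step left them, time stands still between calls to the robot, and variables do not carry over. Pictures are saved under pics/ and viewed, at most 10 in all, crops included, and the job is handed in when it is done.

Besides the shell and the picture viewer there is one more tool, called by a JSON object that holds its "method" and its "body". arm_command: Moves the arm, as the interface text tells. Its arguments: {"type":"object","properties":{"increments":{"type":"array"},"newtons":{"type":"number"}},"required":["increments"]}

```bash
mkdir -p pics; ls
python3 - <<'E'
from plant import manip
import cv2,numpy as np
for n in("top","side"):
    cv2.imwrite(f"pics/{n}0.png",manip.get_image(n)[:,:,::-1])
    p=manip.camera_params(n);print(n,np.round(p["intrinsics"],1).tolist(),np.round(p["R"],3).tolist(),np.round(p["t"],3).tolist())
s=manip.sense();print(s["clock"],s["eef_pos"],s["ee_rot"],s["width"])
E
```

```text
pics
top [[567.2, 0.0, 320.6], [0.0, 567.2, 241.0], [0.0, 0.0, 1.0]] [[-0.005, -1.0, -0.006], [-0.995, 0.006, -0.099], [0.099, 0.005, -0.995]] [0.053, 0.637, 0.856]
side [[471.9, 0.0, 317.5], [0.0, 471.9, 240.7], [0.0, 0.0, 1.0]] [[0.823, -0.568, 0.004], [-0.375, -0.548, -0.748], [0.426, 0.614, -0.664]] [-0.502, 0.293, 0.585]
0.1 [ 0.17801363 -0.5199213   0.23022086] [[ 9.46106200e-01  3.23856193e-01 -4.74315772e-04]
 [ 3.23856482e-01 -9.46104135e-01  1.98621940e-03]
 [ 1.94497342e-04 -2.03278473e-03 -9.99997915e-01]] 0.08543501222159115
```

View pics/top0.png

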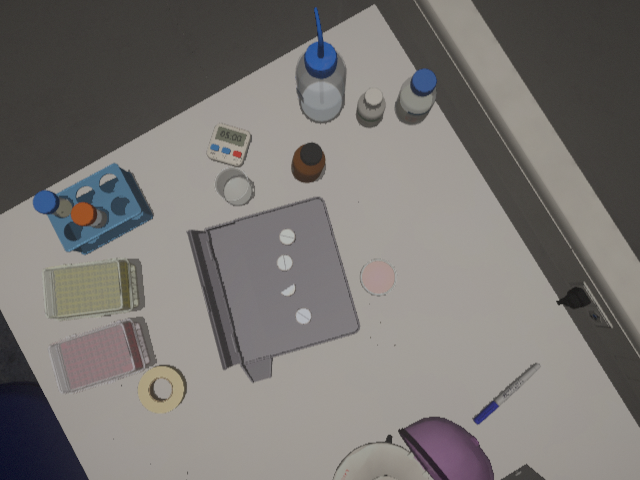

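View pics/side0.png

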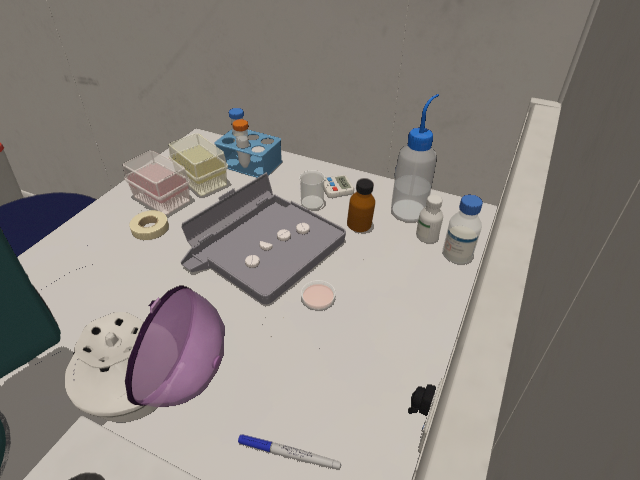

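The top view shows tablets near (287,237), (284,263) and (303,316), with the half at (288,290). The lid stands open on the left, along (192,232)–(228,366). A purple and white machine sits in the foreground.

```bash
cat > h.py <<'E'
from plant import manip
import cv2,numpy as np
P={n:manip.camera_params(n) for n in("top","side")}
def ray(n,uv,z):
    p=P[n];R=np.array(p["R"]);t=np.array(p["t"]);c=-R.T@t
    d=R.T@np.linalg.solve(np.array(p["intrinsics"]),[uv[0],uv[1],1]);return c+d*(z-c[2])/d[2]
def proj(n,X):
    p=P[n];q=np.array(p["intrinsics"])@(np.array(p["R"])@np.array(X)+np.array(p["t"]));return q[:2]/q[2]
def blobs(im,n,z,lo=170,box=None):
    g=im.min(2);m=((g>lo)*255).astype(np.uint8)
    k,l,s,c=cv2.connectedComponentsWithStats(m)
    o=[]
    for i in range(1,k):
        if 20<s[i,4]<400 and (box is None or (box[0]<c[i,0]<box[2] and box[1]<c[i,1]<box[3])): o.append((s[i,4],c[i].round(1),ray(n,c[i],z).round(4)))
    return o
E
python3 - <<'E'
from h import *
im=cv2.imread("pics/top0.png")
c=cv2.resize(im[185:390,175:375],None,fx=2.9,fy=2.9,interpolation=cv2.INTER_CUBIC);cv2.imwrite("pics/c0.png",c)
for lo in(130,150):
  for b in blobs(im,"top",.029,lo,(200,200,350,350)):print(lo,b)
side=cv2.imread("pics/side0.png")
for b in blobs(side,"side",.029,130,(230,210,330,280)):print(b)
for n,u in(("top",(440,465)),("top",(385,470)),("top",(403,432))):print(u,ray(n,u,0.05).round(3),ray(n,u,.15).round(3))
for u in((120,310),(190,290),(215,385),(135,390)):print("side",u,ray("side",u,0.0).round(3),ray("side",u,.15).round(3))
E
```

```text
130 (np.int32(196), array([286.6, 236.1]), array([0.6458, 0.103 , 0.029 ]))
130 (np.int32(198), array([284.2, 262.2]), array([0.6048, 0.1068, 0.029 ]))
130 (np.int32(106), array([288.4, 290.3]), array([0.5609, 0.1002, 0.029 ]))
130 (np.int32(207), array([302.8, 315.7]), array([0.5215, 0.0777, 0.029 ]))
150 (np.int32(173), array([286.6, 236.2]), array([0.6456, 0.1029, 0.029 ]))
150 (np.int32(174), array([284.1, 262.3]), array([0.6046, 0.1068, 0.029 ]))
150 (np.int32(93), array([288.6, 290.4]), array([0.5608, 0.0998, 0.029 ]))
150 (np.int32(190), array([303.1, 315.7]), array([0.5216, 0.0774, 0.029 ]))
(440, 465) [ 0.303 -0.125  0.05 ] [ 0.332 -0.105  0.15 ]
(385, 470) [ 0.296 -0.044  0.05 ] [ 0.326 -0.033  0.15 ]
(403, 432) [ 0.351 -0.071  0.05 ] [ 0.374 -0.058  0.15 ]
side (120, 310) [0.295 0.122 0.   ] [ 0.29  -0.027  0.15 ]
side (190, 290) [0.409 0.099 0.   ] [ 0.376 -0.045  0.15 ]
side (215, 385) [ 0.364 -0.095  0.   ] [ 0.342 -0.191  0.15 ]
side (135, 390) [ 0.267 -0.038  0.   ] [ 0.268 -0.147  0.15 ]
```

View pics/c0.png

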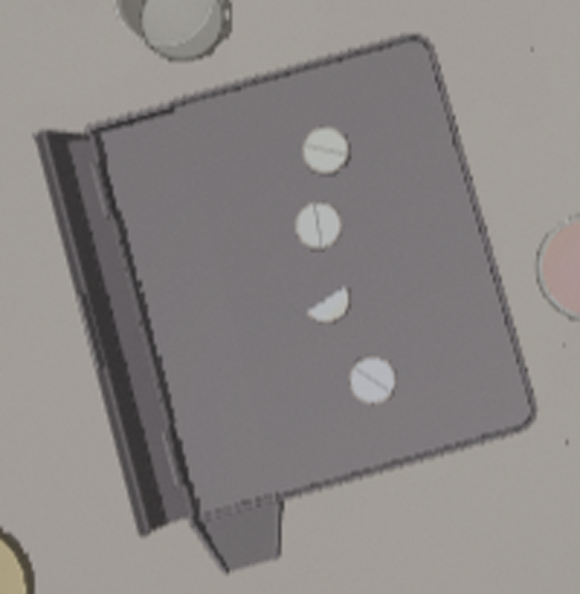

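The crop shows the rim outline: the right edge runs (431,45)–(535,410), the far edge (90,127)–(415,38) and the near edge (283,497)–(520,430). The tablets lie in a row mid-platform, and the lid is left of the channel, leaning outward.

```bash
cat >> h.py <<'E'
def cr(x,y): return (175+(x+.5)/2.9-.5,185+(y+.5)/2.9-.5)
L=lambda a,b:(ray("top",cr(*a),.027)[:2],ray("top",cr(*b),.027)[:2])
r=L((440,75),(533,395)); f=L((90,126),(400,40)); n=L((290,496),(510,434))
ang=[np.arctan2(*(r[0]-r[1])[::-1])]+[np.arctan2(*(e[0]-e[1])[::-1])-np.pi/2 for e in(f,n)]
yaw=np.average([ang[0],(ang[1]),ang[2]],weights=[1,1,.7])
X=np.array([np.cos(yaw),np.sin(yaw)]);Y=np.array([-X[1],X[0]])
fx=np.mean([p@X for p in f]);nx=np.mean([p@X for p in n]);ry=np.mean([p@Y for p in r])
O=X*(fx+nx)/2+Y*(ry+.096)
def T(p): d=np.array(p)[:2]-O;return (np.array([d@X,d@Y])*1000).round(1)
def W(x,y): return (O+X*x/1000+Y*y/1000)
E
python3 - <<'E'
from h import *
print(np.degrees(ang),np.degrees(yaw),O,"len",fx-nx)
im=cv2.imread("pics/top0.png")
for b in blobs(im,"top",.0275,140,(200,200,350,350)):print(b[1],T(b[2]))
def tri(a,b):
    A=[]
    for nn,u in(("top",a),("side",b)):
        p=P[nn];M=np.array(p["intrinsics"])@np.c_[p["R"],p["t"]];A+= [u[0]*M[2]-M[0],u[1]*M[2]-M[1]]
    v=np.linalg.svd(np.array(A))[2][3];return v[:3]/v[3]
for a,b in((cr(38,133),(269,179)),(cr(145,535),(186,237))):
    q=tri(a,b);print("lid",q,T(q),proj("top",q)-a,proj("side",q)-b)
print("hinge proj crop", [((proj("top",[*W(x,98),.021])-[175,185])*2.9).round() for x in(-107,107)],
 "edge",[((proj("top",[*W(x,50),.02])-[175,185])*2.9).round() for x in(-107,107)])
g=im.astype(int);m=(((g[:,:,2]-g[:,:,1])>20)*255).astype(np.uint8);
q=tri((403,432),(183,291));print("machine lid tip",q)
E
```

```text
[15.69933348 15.34675018 15.28163975] 15.460456108132716 [0.57818657 0.10948468] len 0.22097250700586096
[286.7 236.1] [ 63.6 -24.3]
[284.1 262.2] [25.1 -9.5]
[288.6 290.5] [-19.5  -4.5]
[302.9 315.6] [-63.  -15.6]
lid [0.65551336 0.25228263 0.05028707] [112.6 117. ] [ 0.86463873 -1.64715613] [-1.96927608  0.13420603]
lid [0.44422103 0.19583486 0.03474919] [-106.1  118.9] [ 0.81923761 -1.91612988] [-2.48310649 -0.01293385]
hinge proj crop [array([189., 516.]), array([ 88., 134.])] edge [array([276., 491.]), array([173., 111.])]
machine lid tip [ 0.37137239 -0.05451338  0.15997853]
```

```bash
cat >> h.py <<'E'
def to(x,y,z):
    s=manip.sense();R=np.array(s["ee_rot"]);d=np.r_[W(x,y),z]-s["eef_pos"]
    yt=np.degrees(np.arctan2(R[1,1],R[0,1]));t=(yt-np.degrees(yaw)+90)%180-90
    print((x,y,z),"shift",(R.T@d).round(4),"turn(tool z)",round(np.radians(t),3),"now",T(s["eef_pos"]),round(s["eef_pos"][2],4),"w",round(s["width"],4),"F",np.round(s["wrist_force"],1),"t",s["clock"])
E
python3 - <<'E'
from h import *
to(20,-130,.2);to(63.6,-63,.12); print(W(63.6,-63))
E
```

```text
(20, -130, 0.2) shift [ 0.5946 -0.3349  0.031 ] turn(tool z) -1.511 now [-553.5 -500. ] 0.2302 w 0.0854 F [-0.1 -0.4  0.4] t 0.1
(63.6, -63, 0.12) shift [ 0.6421 -0.399   0.1112] turn(tool z) -1.511 now [-553.5 -500. ] 0.2302 w 0.0854 F [-0.1 -0.4  0.4] t 0.1
[0.6562793  0.06571842]
```

{"method": "arm_command", "body": {"increments": [[0.835,[0.06,-0.01,0],0],[0.835,[0.12,-0.03,0],-0.15],[0.835,[0.17,-0.06,0],-0.3],[0.835,[0.22,-0.09,0],-0.45],[0.835,[0.27,-0.12,0],-0.6],[0.835,[0.32,-0.15,0],-0.75],[0.835,[0.37,-0.19,0],-0.9],[0.835,[0.42,-0.23,0],-1.05],[0.835,[0.47,-0.27,0.01],-1.2],[0.835,[0.53,-0.32,0.03],-1.35],[0.835,[0.59,-0.36,0.06],-1.511],[0.835,[0.642,-0.399,0.1],-1.511]]}}

```text
clock: 1.6
eef_pos: [0.6312, 0.0291, 0.1553]
ee_rot: [[-0.268, 0.963, 0.001], [0.963, 0.268, -0.0], [-0.001, 0.001, -1.0]]
wrist_force: [0.8, -0.8, 0.7]
width: 0.0143
finger_force: 0.0
```

Run:
```python
from h import *
to(63.6,-63,.022);to(63.6,-63,.05)
```

```text
(63.6, -63, 0.022) shift [0.0286 0.0338 0.1333] turn(tool z) 0.002 now [ 29.7 -91.6] 0.1553 w 0.0143 F [ 0.8 -0.8  0.7] t 1.6
(63.6, -63, 0.05) shift [0.0286 0.0338 0.1053] turn(tool z) 0.002 now [ 29.7 -91.6] 0.1553 w 0.0143 F [ 0.8 -0.8  0.7] t 1.6
```

{"method": "arm_command", "body": {"increments": [[0.835,[0,0,0],0],[0.835,[0,0,0],0]]}}

```text
clock: 1.85
eef_pos: [0.6296, 0.0271, 0.1551]
ee_rot: [[-0.267, 0.964, -0.002], [0.964, 0.267, -0.001], [-0.0, -0.002, -1.0]]
wrist_force: [-0.3, -0.0, -0.6]
width: 0.0142
finger_force: 0.0
```

Run:
```python
from h import *
to(63.6,-63,.022);to(63.6,-63,.05)
```

```text
(63.6, -63, 0.022) shift [0.0302 0.0362 0.133 ] turn(tool z) 0.001 now [ 27.6 -93.2] 0.1551 w 0.0142 F [-0.3 -0.  -0.6] t 1.85
(63.6, -63, 0.05) shift [0.0302 0.0362 0.105 ] turn(tool z) 0.001 now [ 27.6 -93.2] 0.1551 w 0.0142 F [-0.3 -0.  -0.6] t 1.85
```

{"method": "arm_command", "body": {"increments": [[0.835,[0.03,0.036,0.03],0],[0.835,[0.03,0.036,0.07],0],[0.835,[0.03,0.036,0.1],0],[0.835,[0.03,0.036,0.12],0],[0.835,[0.03,0.036,0.131],0],[0.835,[0.03,0.036,0.131],0]]}}

```text
clock: 2.6
eef_pos: [0.6567, 0.0651, 0.0249]
ee_rot: [[-0.266, 0.964, 0.0], [0.964, 0.266, -0.0], [-0.0, 0.0, -1.0]]
wrist_force: [-0.5, -0.1, -0.3]
width: 0.0139
finger_force: 0.0
```

Run:
```python
from h import *
to(63.6,52,.024)
cv2.imwrite("pics/s1.png",cv2.resize(manip.get_image("side")[130:330,150:400,::-1],None,fx=3,fy=3))
```

```text
(63.6, 52, 0.024) shift [ 0.1157 -0.0003  0.0009] turn(tool z) -0.001 now [ 63.9 -63.7] 0.0249 w 0.0139 F [-0.5 -0.1 -0.3] t 2.6
```

View pics/s1.png

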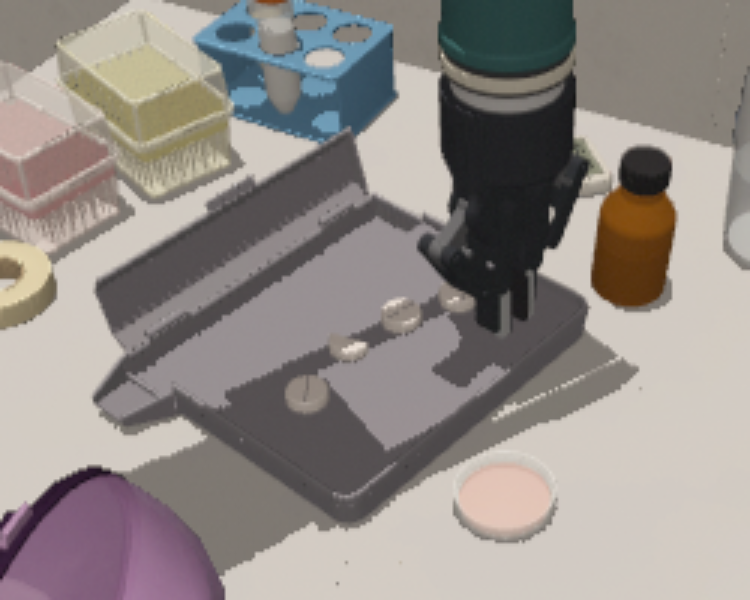

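The gripper is behind tablet 1 with its tips just above the platform. The lid is leaning open, with its tab at (230,190) in the crop. Pushing now.

{"method": "arm_command", "body": {"increments": [[0.835,[0.01,0,0.001],0],[0.835,[0.02,0,0.002],0],[0.835,[0.03,0,0.002],0],[0.835,[0.04,0,0.002],0],[0.835,[0.05,0,0.002],0],[0.835,[0.06,0,0.002],0],[0.835,[0.07,0,0.002],0],[0.835,[0.08,0,0.002],0],[0.835,[0.088,0,0.002],0],[0.835,[0.096,0,0.002],0],[0.835,[0.105,0,0.002],0],[0.835,[0.105,0,0.002],0]]}}

```text
clock: 4.15
eef_pos: [0.6287, 0.1675, 0.0231]
ee_rot: [[-0.268, 0.964, 0.001], [0.964, 0.268, -0.0], [-0.0, 0.0, -1.0]]
wrist_force: [-0.0, -0.3, 1.0]
width: 0.0143
finger_force: 0.6
```

Run:
```python
from h import *
to(63.6,41,.024); to(25.1,-50,.06); to(25.1,-50,.023)
```

```text
(63.6, 41, 0.024) shift [-0.0015 -0.0006 -0.0009] turn(tool z) 0.001 now [64.2 42.5] 0.0231 w 0.0143 F [-0.  -0.3  1. ] t 4.15
(25.1, -50, 0.06) shift [-0.0925 -0.0391 -0.0369] turn(tool z) 0.001 now [64.2 42.5] 0.0231 w 0.0143 F [-0.  -0.3  1. ] t 4.15
(25.1, -50, 0.023) shift [-0.0924 -0.0392  0.0001] turn(tool z) 0.001 now [64.2 42.5] 0.0231 w 0.0143 F [-0.  -0.3  1. ] t 4.15
```

Lift first, go back over the row, then descend behind tablet 2.

{"method": "arm_command", "body": {"increments": [[0.835,[0,0,-0.03],0],[0.835,[-0.02,0,-0.04],0],[0.835,[-0.06,-0.03,-0.04],0],[0.835,[-0.1,-0.039,-0.04],0],[0.835,[-0.1,-0.039,-0.02],0],[0.835,[-0.1,-0.039,-0.003],0],[0.835,[-0.1,-0.039,0],0],[0.835,[-0.1,-0.039,0],0]]}}

```text
clock: 5.15
eef_pos: [0.6173, 0.0611, 0.0218]
ee_rot: [[-0.268, 0.963, -0.002], [0.963, 0.268, 0.0], [0.001, -0.001, -1.0]]
wrist_force: [0.1, 0.6, 0.0]
width: 0.014
finger_force: 0.0
```

Run:
```python
from h import *
to(25.1,41,.023)
im=manip.get_image("top")[:,:,::-1]
for b in blobs(im,"top",.0275,140,(200,200,350,350)):print(b[0],b[1],T(b[2]))
cv2.imwrite("pics/t2.png",cv2.resize(im[185:390,175:375],None,fx=2.9,fy=2.9))
```

```text
(25.1, 41, 0.023) shift [ 0.0981  0.0004 -0.0011] turn(tool z) 0.001 now [ 24.8 -57.1] 0.0218 w 0.014 F [0.1 0.6 0. ] t 5.15
60 [239.6 250.8] [61.4 53. ]
211 [302.8 315.9] [-63.3 -15.4]
```

View pics/t2.png

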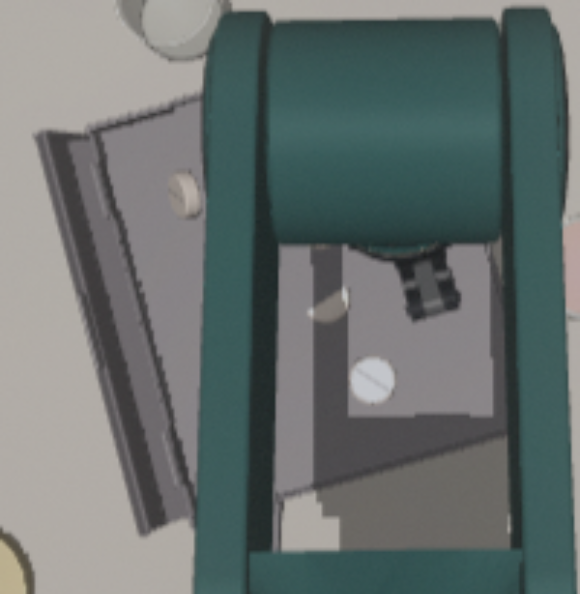

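Tablet 1 is over the edge at crop (184,195), apparently leaning in the channel. The half at (328,305) and tablet 3 at (372,380) are undisturbed. Now tablet 2.

{"method": "arm_command", "body": {"increments": [[0.835,[0.012,0,0],0],[0.835,[0.022,0,0],0],[0.835,[0.032,0,0],0],[0.835,[0.042,0,0],0],[0.835,[0.052,0,0],0],[0.835,[0.062,0,0],0],[0.835,[0.072,0,0],0],[0.835,[0.08,0,0],0],[0.835,[0.088,0,0],0],[0.835,[0.096,0,0],0],[0.835,[0.102,0,0],0],[0.835,[0.102,0,0],0]]}}

```text
clock: 6.7
eef_pos: [0.5908, 0.1588, 0.0233]
ee_rot: [[-0.267, 0.964, 0.001], [0.964, 0.267, -0.0], [-0.0, 0.001, -1.0]]
wrist_force: [-0.8, -0.7, 2.1]
width: 0.0143
finger_force: 1.0
```

Run:
```python
from h import *
to(-63.2,-63,.023)
```

```text
(-63.2, -63, 0.023) shift [-0.1071 -0.0886  0.0003] turn(tool z) 0.001 now [25.3 44.2] 0.0233 w 0.0143 F [-0.8 -0.7  2.1] t 6.7
```

{"method": "arm_command", "body": {"increments": [[0.835,[0,0,-0.03],0],[0.835,[-0.02,0,-0.04],0],[0.835,[-0.06,-0.04,-0.04],0],[0.835,[-0.107,-0.088,-0.04],0],[0.835,[-0.107,-0.088,-0.02],0],[0.835,[-0.107,-0.088,-0.003],0],[0.835,[-0.107,-0.088,0],0],[0.835,[-0.107,-0.088,0],0]]}}

```text
clock: 7.7
eef_pos: [0.5346, 0.0323, 0.0223]
ee_rot: [[-0.268, 0.964, -0.001], [0.964, 0.268, -0.0], [0.0, -0.001, -1.0]]
wrist_force: [0.3, 0.2, 0.2]
width: 0.0141
finger_force: 0.0
```

Run:
```python
from h import *
to(-63.2,41,.023)
im=manip.get_image("top")[:,:,::-1]
for b in blobs(im,"top",.0275,140,(200,200,350,350)):print(b[0],b[1],T(b[2]))
cv2.imwrite("pics/t3.png",cv2.resize(im[185:390,175:375],None,fx=2.9,fy=2.9))
```

```text
(-63.2, 41, 0.023) shift [ 0.1038 -0.0005 -0.0007] turn(tool z) 0.001 now [-62.6 -62.8] 0.0223 w 0.0141 F [0.3 0.2 0.2] t 7.7
53 [239.8 250.9] [61.1 52.7]
63 [240.3 276.9] [21.4 62.6]
```

View pics/t3.png

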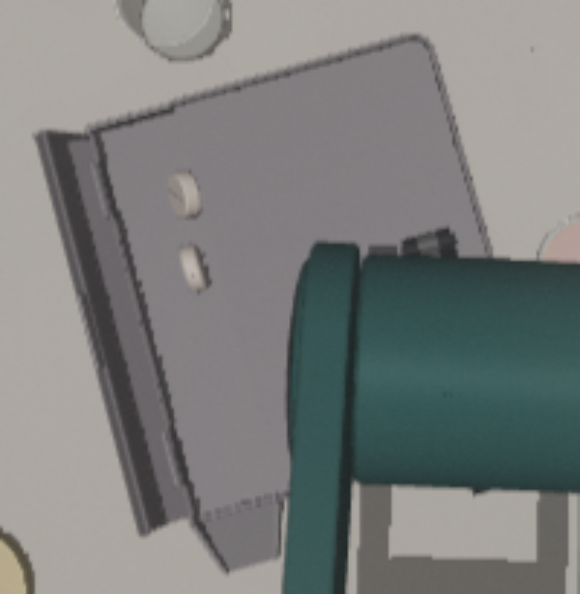

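Both discs lean steeply against the platform's side, at crop (184,195) and (194,268). I'll push tablet 3 further so it falls flat, then knock the other two over the same way.

{"method": "arm_command", "body": {"increments": [[0.835,[0.012,0,0],0],[0.835,[0.024,0,0],0],[0.835,[0.036,0,0],0],[0.835,[0.048,0,0],0],[0.835,[0.06,0,0],0],[0.835,[0.072,0,0],0],[0.835,[0.08,0,0],0],[0.835,[0.088,0,0],0],[0.835,[0.096,0,0],0],[0.835,[0.106,0,0],0],[0.835,[0.116,0,0],0],[0.835,[0.124,0,0],0]]}}

```text
clock: 9.25
eef_pos: [0.502, 0.1521, 0.024]
ee_rot: [[-0.267, 0.964, 0.003], [0.964, 0.267, 0.0], [-0.0, 0.003, -1.0]]
wrist_force: [0.8, 0.9, 0.5]
width: 0.0139
finger_force: 0.0
```

Run:
```python
from h import *
to(22,28,.025)
```

```text
(22, 28, 0.025) shift [-0.0334  0.084  -0.0007] turn(tool z) 0.0 now [-62.   61.4] 0.024 w 0.0139 F [0.8 0.9 0.5] t 9.25
```

{"method": "arm_command", "body": {"increments": [[0.835,[0,0,-0.03],0],[0.835,[-0.02,0.02,-0.04],0],[0.835,[-0.036,0.06,-0.04],0],[0.835,[-0.036,0.084,-0.03],0],[0.835,[-0.036,0.084,0],0],[0.835,[-0.03,0.084,0],0],[0.835,[-0.022,0.084,0],0],[0.835,[-0.014,0.084,0],0],[0.835,[-0.006,0.084,0],0],[0.835,[0.0,0.084,0],0],[0.835,[0.0,0.084,-0.03],0],[0.835,[-0.03,0.09,-0.04],0]]}}

```text
clock: 10.75
eef_pos: [0.5965, 0.1484, 0.0649]
ee_rot: [[-0.27, 0.963, 0.003], [0.963, 0.27, 0.001], [0.0, 0.003, -1.0]]
wrist_force: [0.2, -0.2, 0.3]
width: 0.0141
finger_force: 0.0
```

Run:
```python
from h import *
to(62,28,.025);to(62,62,.025)
im=manip.get_image("top")[:,:,::-1]
for b in blobs(im,"top",.0275,140,(200,200,350,350)):print(b[0],b[1],T(b[2]))
```

```text
(62, 28, 0.025) shift [-0.0048  0.0338  0.04  ] turn(tool z) 0.004 now [28.  32.6] 0.0649 w 0.0141 F [ 0.2 -0.2  0.3] t 10.75
(62, 62, 0.025) shift [0.0292 0.034  0.04  ] turn(tool z) 0.004 now [28.  32.6] 0.0649 w 0.0141 F [ 0.2 -0.2  0.3] t 10.75
89 [288.  290.8] [-19.6  -3.5]
35 [249.7 331.9] [-64.8  70.4]
```

{"method": "arm_command", "body": {"increments": [[0.835,[-0.008,0.034,0.0],0],[0.835,[-0.008,0.034,0.02],0],[0.835,[-0.008,0.034,0.04],0],[0.835,[0.0,0.034,0.04],0],[0.835,[0.008,0.034,0.04],0],[0.835,[0.015,0.034,0.04],0],[0.835,[0.022,0.034,0.04],0],[0.835,[0.029,0.034,0.04],0],[0.835,[0.029,0.034,0.01],0],[0.835,[0.0,0.034,-0.01],0],[0.835,[-0.06,0.0,-0.04],0],[0.835,[-0.12,-0.03,-0.04],0]]}}

```text
clock: 12.3
eef_pos: [0.6037, 0.0382, 0.1045]
ee_rot: [[-0.269, 0.963, 0.006], [0.963, 0.269, -0.0], [-0.002, 0.005, -1.0]]
wrist_force: [1.5, -1.2, -0.0]
width: 0.014
finger_force: 0.0
```

Run:
```python
from h import *
to(62,62,.025)
im=manip.get_image("top")[:,:,::-1]
for b in blobs(im,"top",.0275,120,(200,200,350,350)):print(b[0],b[1],T(b[2]),T(ray("top",b[1],.012)))
a=cv2.resize(im[185:385,175:315],None,fx=2.8,fy=2.8)
b=cv2.resize(manip.get_image("side")[150:290,170:310,::-1],None,fx=4,fy=4)[:,:400]
cv2.imwrite("pics/t4.png",np.hstack([a,b]))
```

```text
(62, 62, 0.025) shift [0.1375 0.0563 0.0796] turn(tool z) 0.002 now [  5.6 -75.5] 0.1045 w 0.014 F [ 1.5 -1.2 -0. ] t 12.3
118 [348.  337.9] [-114.7  -73.6] [-116.1  -73.9]
```

View pics/t4.png

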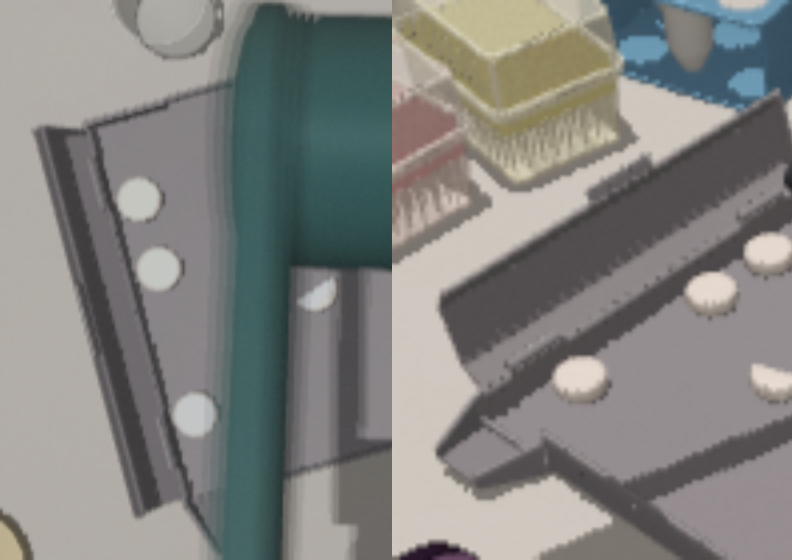

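All three tablets now lie flat in the channel, at left-panel (138,200), (158,268) and (194,415). The half is still on the platform at (317,292). Next, the lid angle and the clearance outside it.

Run:
```python
from h import *
for th in(1.5,1.6,1.7,1.8,1.9,2.0):
    X3=[*W(0,98-60*np.cos(th)),.021+.06*np.sin(th)];print(th,proj("side",X3).round(1),proj("top",X3).round(1))
for u in((138,290),(150,350),(185,385),(143,330)):print(u,T(ray("top",u,.06)),T(ray("top",u,.02)))
to(0,150,.15);to(0,150,.07)
```

```text
1.5 [232.7 196. ] [218.2 295.5]
1.6 [230.6 194.7] [214.2 296.6]
1.7 [228.5 193.7] [210.3 297.7]
1.8 [226.4 193. ] [206.6 298.8]
1.9 [224.5 192.5] [203.  299.9]
2.0 [222.7 192.4] [199.7 300.9]
(138, 290) [ 41.9 211.6] [ 45.9 224.1]
(150, 350) [-49.4 215.8] [-49.7 228.5]
(185, 385) [-113.1  178.3] [-116.3  189.2]
(143, 330) [-18.  218.8] [-16.8 231.6]
(0, 150, 0.15) shift [ 0.2296 -0.0042 -0.0476] turn(tool z) -0.006 now [  2.8 -79.8] 0.1032 w 0.0142 F [0.3 0.7 0.1] t 12.4
(0, 150, 0.07) shift [ 0.2298 -0.0043  0.0324] turn(tool z) -0.006 now [  2.8 -79.8] 0.1032 w 0.0142 F [0.3 0.7 0.1] t 12.4
```

{"method": "arm_command", "body": {"increments": [[0.835,[0.01,-0.004,-0.05],0],[0.835,[0.06,-0.004,-0.06],0],[0.835,[0.12,-0.004,-0.06],0],[0.835,[0.18,-0.004,-0.06],0],[0.835,[0.23,-0.004,-0.06],0],[0.835,[0.23,-0.004,-0.06],0],[0.835,[0.23,-0.004,-0.01],0],[0.835,[0.23,-0.004,0.043],0],[0.835,[0.23,-0.004,0.043],0]]}}

```text
clock: 13.52
eef_pos: [0.5332, 0.2575, 0.0529]
ee_rot: [[-0.266, 0.964, -0.012], [0.964, 0.266, -0.005], [-0.001, -0.012, -1.0]]
wrist_force: [-0.6, -0.4, 0.9]
width: 0.0143
finger_force: 0.0
```

Run:
```python
from h import *
for a in((0,125,.058),(0,105.5,.0604),(0,90.4,.056),(0,81,.049),(0,75,.041),(0,71,.032)):to(*a)
```

```text
(0, 125, 0.058) shift [-0.0296  0.0039 -0.0051] turn(tool z) -0.0 now [ -3.9 154.6] 0.0529 w 0.0143 F [-0.6 -0.4  0.9] t 13.525
(0, 105.5, 0.0604) shift [-0.0492  0.0039 -0.0074] turn(tool z) -0.0 now [ -3.9 154.6] 0.0529 w 0.0143 F [-0.6 -0.4  0.9] t 13.525
(0, 90.4, 0.056) shift [-0.0642  0.0039 -0.003 ] turn(tool z) -0.0 now [ -3.9 154.6] 0.0529 w 0.0143 F [-0.6 -0.4  0.9] t 13.525
(0, 81, 0.049) shift [-0.0736  0.004   0.004 ] turn(tool z) -0.0 now [ -3.9 154.6] 0.0529 w 0.0143 F [-0.6 -0.4  0.9] t 13.525
(0, 75, 0.041) shift [-0.0796  0.0041  0.012 ] turn(tool z) -0.0 now [ -3.9 154.6] 0.0529 w 0.0143 F [-0.6 -0.4  0.9] t 13.525
(0, 71, 0.032) shift [-0.0836  0.0042  0.021 ] turn(tool z) -0.0 now [ -3.9 154.6] 0.0529 w 0.0143 F [-0.6 -0.4  0.9] t 13.525
```

{"method": "arm_command", "body": {"increments": [[0.835,[-0.015,0.004,-0.005],0],[0.835,[-0.025,0.004,-0.006],0],[0.835,[-0.033,0.004,-0.007],0],[0.835,[-0.041,0.004,-0.0075],0],[0.835,[-0.049,0.004,-0.0075],0],[0.835,[-0.057,0.004,-0.006],0],[0.835,[-0.064,0.004,-0.003],0],[0.835,[-0.07,0.004,0.001],0],[0.835,[-0.074,0.004,0.005],0],[0.835,[-0.078,0.004,0.01],0],[0.835,[-0.081,0.004,0.015],0],[0.835,[-0.083,0.004,0.019],0]]}}

```text
clock: 15.02
eef_pos: [0.5628, 0.1803, 0.0391]
ee_rot: [[-0.267, 0.964, -0.001], [0.964, 0.267, 0.0], [0.0, -0.001, -1.0]]
wrist_force: [-0.4, -0.2, 0.7]
width: 0.014
finger_force: 0.2
```

Run:
```python
from h import *
to(0,71,.03)
cv2.imwrite("pics/s5.png",cv2.resize(manip.get_image("side")[140:300,160:360,::-1],None,fx=3.5,fy=3.5))
```

```text
(0, 71, 0.03) shift [-0.0014 -0.0041  0.0091] turn(tool z) -0.0 now [ 4.1 72.3] 0.0391 w 0.014 F [-0.4 -0.2  0.7] t 15.025
```

View pics/s5.png

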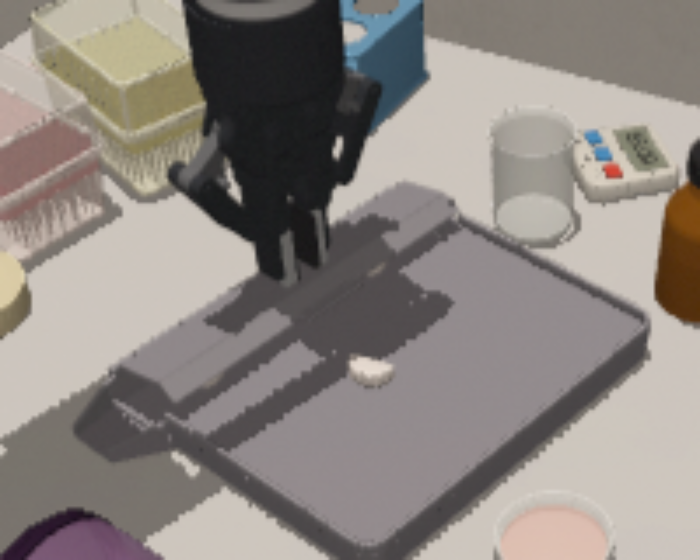

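The lid is nearly shut under the fingers and the half is alone on the platform. Pressing down.

{"method": "arm_command", "body": {"increments": [[0.835,[0,-0.004,0.003],0],[0.835,[0,-0.004,0.006],0],[0.835,[0,-0.004,0.008],0],[0.835,[0,-0.004,0.009],0],[0.835,[0,-0.004,0.009],0]]}}

```text
clock: 15.7
eef_pos: [0.5587, 0.1796, 0.0323]
ee_rot: [[-0.267, 0.964, -0.001], [0.964, 0.267, -0.0], [-0.0, -0.001, -1.0]]
wrist_force: [-5.0, -2.0, 8.4]
width: 0.0141
finger_force: 4.3
```

{"method": "arm_command", "body": {"increments": [[0.835,[0,0,0.002],0],[0.835,[0,0,0.002],0],[0.835,[0,0,-0.005],0],[0.835,[0,0,-0.03],0],[0.835,[0,0,-0.07],0],[0.835,[0,0,-0.12],0],[0.835,[-0.06,0,-0.15],0],[0.835,[-0.12,0,-0.16],0],[0.835,[-0.18,0,-0.16],0],[0.835,[-0.24,0,-0.16],0],[0.835,[-0.3,0,-0.16],0],[0.835,[-0.3,0,-0.16],0]]}}

```text
clock: 17.2
eef_pos: [0.6395, -0.1142, 0.1891]
ee_rot: [[-0.261, 0.965, -0.001], [0.965, 0.261, -0.001], [-0.0, -0.002, -1.0]]
wrist_force: [-0.0, 1.1, -0.1]
width: 0.0142
finger_force: 0.0
```

Run:
```python
from h import *
to(0,71,.03)
a=cv2.resize(manip.get_image("side")[150:290,160:360,::-1],(400,280),interpolation=cv2.INTER_CUBIC)
b=cv2.resize(manip.get_image("top")[140:380,175:415,::-1],(400,400))
cv2.imwrite("pics/e6.png",np.hstack([np.pad(a,((0,120),(0,0),(0,0))),b]))
```

```text
(0, 71, 0.03) shift [ 0.303 -0.001  0.159] turn(tool z) -0.006 now [  -0.5 -232. ] 0.1891 w 0.0142 F [-0.   1.1 -0.1] t 17.2
```

View pics/e6.png

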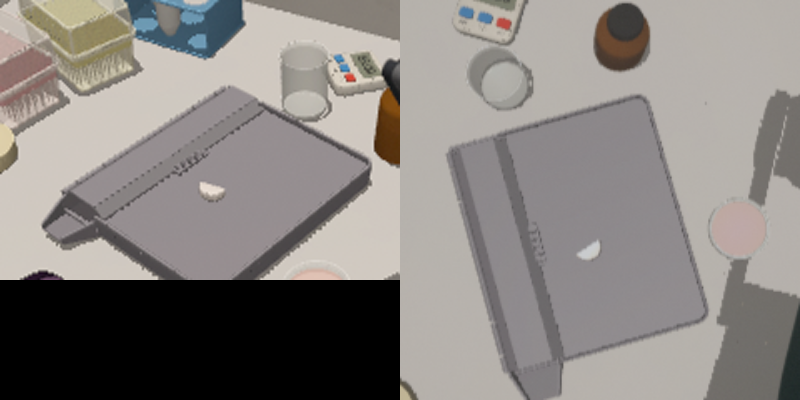

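The lid is shut along its full length. The half is still on the platform at (590,250), the bystanders are where they were, and the arm is clear.

```bash
python3 -c "
from plant import manip
print(manip.job_done())"
```

```text
the job is handed in; nothing more can be done
None
```

The job is handed in: the three whole tablets lie flat in the channel, the half tablet is still on the platform, and the lid is pressed shut, with the beaker, bottle and petri dish left where they stood (about 17 s of the 48 s used).

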